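# Close the open latch on the painter's mounting board

### The job

The painted panel on the mounting board is held by three quarter-turn lever latches, and one of them still stands open. Push that one's lever round, through its quarter-turn, fully home against its stop, so that its nose lies over the edge of the panel; leave the two shut latches as they are.

Things in the scene. Friction and masses are not known exactly. Their poses are not given: they have to be found in the camera images.
- latch (a joint): Lever of the open latch, rad: 0 to 0.35 at the start; grows anticlockwise seen from above to its end stop at 1.571 (shut: bar square to the panel's near edge, grip away from the panel, nose over it). At 0 the bar lies along that edge; push the grip on its panel side. No spring: it stays where left; about 2 N of sideways push at the grip turns it.
- latch_pivot (a point): Point on the open latch's upright hinge axis, on the bar's top face, 49 mm above the table; turns with the lever: x runs along the bar from hinge to grip, z up. Aluminium bar 14 mm wide, 9 thick, reaching 94 mm along x and, as the nose, 40 mm along -x. At x = 85 mm stands the black round upright grip, 18 mm across, from 49 to 89 mm above the table.
- shut_a (a joint): Lever of one shut latch, same make and joint values, 1.5 to 1.57 at the start: leave it. The three stand in a row, in any order, hinges 130 mm apart, 16 mm outside the near edge of the 400 x 250 mm panel, whose top is 38 mm above the table (the bars pass 2 mm over it; the plywood board's top is at 18 mm).
- shut_b (a joint): Lever of the other shut latch, likewise: leave it.

How it is judged:
At the end, for the whole second after the job is handed in: The open latch's lever has been turned to within 10 degrees of its end stop and is at rest; the two other latches are still shut (within 12 degrees of their stops) (value of joint latch above 1.4 rad and velocity of joint latch between -0.1 and 0.1 rad/s and value of joint each of shut_a, shut_b above 1.35 rad); the robot touches nothing.
It fails at once if a shut latch is opened by more than about 20 degrees (value of joint any of shut_a, shut_b below 1.2 rad).
It also fails if it takes over 38 s, if anything falls off the work surface, if the arm or the gripper's body presses on something with over 40 N, if the wrist force passes 120 N, or if a joint passes its speed limit or range.

### The arm

A 7-joint arm with a two-finger parallel gripper is mounted at the origin on the work surface. World frame = base frame: x ahead of the robot, y to its left, z up, the work surface at z = 0. Lengths are in m, angles in rad, forces in N, time in s.
With the tool pointing down it reaches from about 0.4 to 0.85 m from the base axis. Payload 10.4 kg.
Tool frame: the origin (TCP) lies between the finger pads; the fingertips stand 17 mm ahead of it and the grasp point (between the pads) lies 2 mm behind it; z points along the fingers, y is the direction in which the jaws open and shut (so a half turn about z gives the same grasp; the last joint's range is limited). The gripper opens to 85 mm and grips with 20 to 120 N. Pads are 22 mm wide; open, the fingers measure 114 mm over their backs; the gripper's body (76 mm by 85 mm) begins 54 mm behind the grasp point. The pads swing forward as they close: fully open they stand 13 mm farther back than shut.
Start: joints at [-1.166, 0.332, -0.065, 1.46, 0.022, 1.35, -0.088], TCP at [0.259, 0.569, 0.248] pointing down, gripper open.
Joint ranges: [-2.6, 2.6], [-0.5, 2.12], [-1.47, 1.34], [0.16, 2.42], [-1.27, 4.41], [0.06, 2.06], [-2.6, 2.6]. Speed limits (rad/s): [2.22, 2.22, 2.79, 2.79, 3.14, 3.14, 3.14].

### API

Orientations are given as a unit quaternion [x, y, z, w].
In Python, from workcell import manip gives the robot as it stands.
- The arm moves only by the tool jog_arm, never from a script. Its argument "steps" is one flat list of numbers, 5 for each row, row after row: the finger opening in m, from 0 to 0.0854, then the shift along the tool's x, y, z in m, then the turn about the tool's z in rad. In form: [gripper, x, y, z, twist, gripper, x, y, z, twist, ...]. A call has exactly 10 rows; each row is the pose to reach, as a shift and turn from the pose commanded when the call began, along the tool's axes at that moment; what a row does not reach only later rows make up. A row lasts 1/10 s, in which the tool goes at most 50 mm and 8.59 degrees, less where a joint would pass 70% of its speed; a pose out of reach is approached as far as the arm can. A call with a gripper value outside its range is refused whole. The fingers move at their own pace and stop on an object; "grip_force" is the grip in N (left out, the last holds). Time passes only in rows, so rows that repeat a pose let the fingers close, or fill a call up. It gives the time, the measured TCP pose, the force and the opening at its end, in the units of the state.
- manip.get_obs(): the state, without advancing time (a new reading comes with each control period).
- manip.camera(name): name is "scene" or "top"; returns (picture, depth): 400x640x3 uint8, red, green, blue; 400x640 float32, m along the optical axis (not along the pixel's ray), 0 where there is no reading.
- manip.calibration(name): a dict with "mtx" (3x3 intrinsics, pixels), "world_to_cam" (4x4, takes a point from world to camera coordinates). Camera axes: x right, y down, z forward; pixel columns grow to the right and rows downward; lengths in m; the calibration is good to about 2 mm. A picture is of the moment at which its call begins. calibration takes no time and is no camera call.
- manip.hand_in(): hands the job in, once; it reports no verdict.
The state is a dict: "clock": time; "joint_pos": joint angles; "joint_velocities": joint speeds; "tau": joint torques, N m; "position": TCP position; "ee_rot": TCP orientation; "ft_force": force on the tool from outside, world axes, zero at the start; "torque": the same for the moment, N m; "grip_width": opening from 0.0 (shut) to 1.0 (fully open).
Only numpy, scipy, OpenCV 4.12 (cv2) and the standard library are available. Lean on these libraries where they do the work, as an engineer would, in place of code of your own. Each camera call takes 0.05 s, during which the arm holds its last target.

## Working session

There is one attempt and no reset: what is moved stays moved. The work goes in short steps, Python scripts to look and compute and a tool call to move; the robot and the scene stay as the last step left them, time stands still between calls to the robot, and variables do not carry over. Pictures are saved under pics/ and viewed, and the job is handed in when it is done.

Besides the shell and the picture viewer there is one more tool, called after "Call:" as a command line: name --argument value ..., lists and objects as JSON in quotes. jog_arm: Moves the arm, as the interface text tells. Its arguments: {"type":"object","properties":{"steps":{"type":"array"},"grip_force":{"type":"number"}},"required":["steps"]}

```bash
mkdir -p pics; python3 - <<'E'
from workcell import manip
import cv2,numpy as np
for n in("scene","top"):
    p,d=manip.camera(n); cv2.imwrite(f"pics/{n}0.png",p[:,:,::-1]); np.savez(f"pics/{n}0.npz",p=p,d=d)
    c=manip.calibration(n); print(n,np.round(c["mtx"],1).tolist(),np.round(c["world_to_cam"],4).tolist())
o=manip.get_obs(); print(o)
E
```

```text
scene [[442.9, 0.0, 322.6], [0.0, 442.9, 199.3], [0.0, 0.0, 1.0]] [[-0.3908, 0.9204, -0.0086, 0.2798], [0.7495, 0.3127, -0.5835, -0.3989], [-0.5344, -0.2345, -0.812, 1.1076], [0.0, 0.0, 0.0, 1.0]]
top [[365.6, 0.0, 322.0], [0.0, 365.6, 197.5], [0.0, 0.0, 1.0]] [[-0.0032, -0.9993, 0.0385, -0.0453], [-0.9928, -0.0015, -0.1194, 0.5849], [0.1194, -0.0386, -0.9921, 0.6882], [0.0, 0.0, 0.0, 1.0]]
{'clock': 0.1, 'joint_pos': array([-1.16561293,  0.33281001, -0.06467737,  1.46085427,  0.02159939,
        1.34988741, -0.08848422]), 'joint_velocities': array([-1.34535255e-03, -1.33090238e-03, -1.86565429e-04, -3.30079490e-04,
        2.27844518e-05, -2.19359904e-03,  1.33576425e-03]), 'tau': array([ 8.81700580e-04, -6.26738262e+01,  4.88074974e-02, -3.92425954e+01,
        1.62147603e-02,  6.98536591e-03, -8.46680064e-05]), 'position': array([0.25916981, 0.56839249, 0.24759605]), 'ee_rot': array([ 2.12257922e-01,  9.77213475e-01, -6.23462221e-04, -1.03047093e-04]), 'ft_force': array([-0.25409583,  0.12688338, -0.54365915]), 'torque': array([-0.02680596, -0.03933973,  0.04788827]), 'grip_width': 0.9975024364040194}
```

View pics/scene0.png

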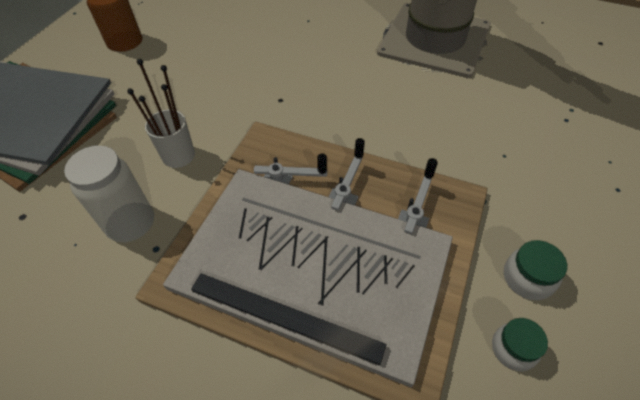

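View pics/top0.png

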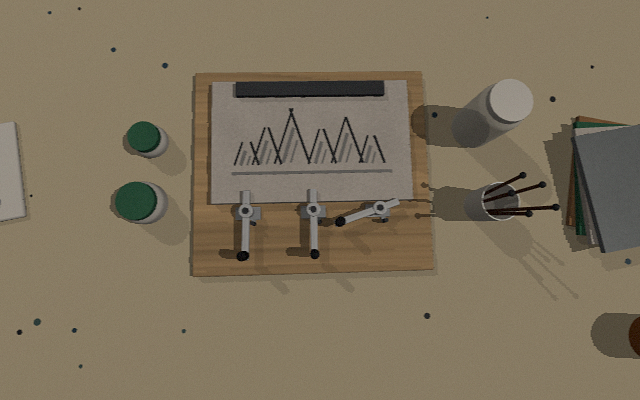

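```bash
cat > h.py <<'E'
from workcell import manip
import cv2,numpy as np
def ray(n,uv,z):
    c=manip.calibration(n);T=c["world_to_cam"];R,t=T[:3,:3],T[:3,3]
    o=-R.T@t; d=R.T@np.linalg.inv(c["mtx"])@np.array([*uv,1.]); return o+d*(z-o[2])/d[2]
E
python3 - <<'E'
from h import *
for n in("scene","top"):
    f=np.load(f"pics/{n}0.npz");p,d=f["p"],f["d"]
    box=(220,190,420,270) if n=="top" else (240,130,450,240)
    x0,y0,x1,y1=box
    crop=cv2.resize(p[y0:y1,x0:x1],None,fx=3.8,fy=3.8,interpolation=cv2.INTER_CUBIC)
    cv2.imwrite(f"pics/{n}0c.png",np.clip(crop[:,:,::-1]*1.6,0,255).astype(np.uint8))
    m=np.zeros(p.shape[:2],np.uint8); m[y0:y1,x0:x1]=(p[y0:y1,x0:x1].max(2)<40)*255
    k,l,s,c=cv2.connectedComponentsWithStats(m)
    for i in range(1,k):
        if s[i,4]>12: print(n,s[i],c[i].round(1), ray(n,c[i],.089 if n=="top" else .069).round(4), np.median(d[l==i]))
for uv in((245.5,211),(313.5,210.5),(380.5,208.5)): print(uv,ray("top",uv,.053).round(4))
for uv in((276,170),(343,189),(415,213)): print(uv,ray("scene",uv,.053).round(4))
E
```

```text
scene [355 139   9  19 139] [359.  148.1] [ 0.4741 -0.0301  0.069 ] 0.79378355
scene [318 154   9  20 152] [321.8 163.4] [ 0.5336 -0.0783  0.069 ] 0.77211404
scene [425 159  12  19 157] [430.3 168. ] [0.4703 0.1016 0.069 ] 0.76367784
scene [409 200   4   6  16] [410.6 202.4] [0.5548 0.0907 0.069 ] 0.7644864
top [311 206   5   6  13] [312.9 208.8] [ 0.5577 -0.027   0.089 ] 0.70174533
top [243 208   5   5  15] [245.2 209.7] [0.556  0.0957 0.089 ] 0.69704425
top [335 216  10  11  77] [339.6 221.2] [ 0.535  -0.0757  0.089 ] 0.6673098
top [310 249   9  10  69] [314.4 253.5] [ 0.4769 -0.0296  0.089 ] 0.6581109
top [237 251  12  10  98] [242.3 255.4] [0.4741 0.0991 0.089 ] 0.6530094
(245.5, 211) [0.5566 0.1012 0.053 ]
(313.5, 210.5) [ 0.5576 -0.0286  0.053 ]
(380.5, 208.5) [ 0.5615 -0.1585  0.053 ]
(276, 170) [ 0.5672 -0.1538  0.053 ]
(343, 189) [ 0.5606 -0.0268  0.053 ]
(415, 213) [0.5611 0.1027 0.053 ]
```

```bash
ls pics
```

```text
scene0.npz
scene0.png
scene0c.png
top0.npz
top0.png
top0c.png
```

View pics/top0c.png

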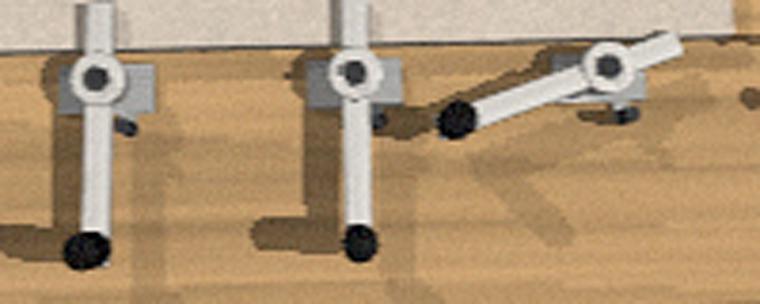

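View pics/scene0c.png

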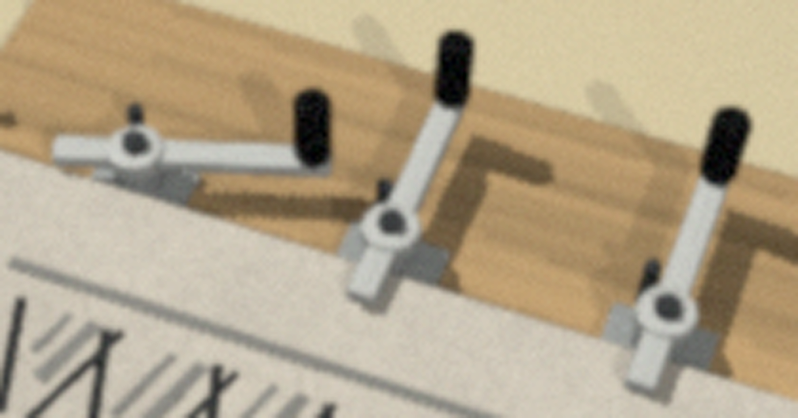

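The top view shows the open lever at the right. Its hinge is at pixel (380,208) and its grip at (340,221). The two shut latches are at columns 245 and 314. Grip to hinge comes out at 85 mm and the row spacing at 130 mm, both as specified. The lever angle is about 0.33 rad. I'll push with the shut fingers, using the tool's -x face.

```bash
cat >> h.py <<'E'
from scipy.spatial.transform import Rotation as Ro
H=np.array([.562,-.157]);rot=.02
def plan(phi,off,ztcp,phi_dir=None):
    """target TCP pos, yaw of push direction; phi lever angle"""
    a=phi+rot
    g=H+.085*np.array([-np.sin(a),np.cos(a)])
    return np.array([*(g+off*np.array([np.cos(a),np.sin(a)])),ztcp]), a+np.pi
def rel(target,yaw):
    o=manip.get_obs();R=Ro.from_quat(o["ee_rot"]).as_matrix()
    s=R.T@(target-o["position"])
    cur=np.arctan2(-R[1,0],-R[0,0]) # dir of tool -x
    tw=-((yaw-cur+np.pi)%(2*np.pi)-np.pi)
    return s.round(4),round(tw,3)
E
python3 - <<'E'
from h import *
p,y=plan(.31,.037,.248);print(p,y,rel(p,y))
E
```

```text
[ 0.56945991 -0.06459681  0.248     ] 3.471592653589793 (array([-5.449e-01, -4.472e-01,  2.000e-04]), np.float64(2.384))
```

Call:
jog_arm --steps '[0,-0.027,-0.022,0,0.12,0,-0.054,-0.044,0,0.24,0,-0.081,-0.066,0,0.36,0,-0.108,-0.088,0,0.48,0,-0.135,-0.11,0,0.6,0,-0.162,-0.132,0,0.72,0,-0.189,-0.154,0,0.84,0,-0.216,-0.176,0,0.96,0,-0.243,-0.198,0,1.08,0,-0.27,-0.22,0,1.2]'

```text
clock: 1.1
position: [0.414, 0.2551, 0.2481]
ee_rot: [0.729, 0.685, -0.0, -0.0]
ft_force: [-0.4, 0.3, -0.1]
grip_width: -0.002
```

```bash
python3 - <<'E'
from h import *
o=manip.get_obs();print(o["clock"],o["position"],o["joint_pos"].round(2),o["grip_width"])
p,y=plan(.31,.037,.248);print(p,y,rel(p,y))
E
```

```text
1.1 [0.41397474 0.25505176 0.24812833] [-0.88  0.02  0.24  1.83 -0.    1.3  -0.7 ] -0.0021267763076406065
[ 0.56945991 -0.06459681  0.248     ] 3.471592653589793 (array([-3.094e-01,  1.750e-01,  1.000e-04]), np.float64(1.179))
```

Call:
jog_arm --steps '[0,-0.034,0.0195,0,0.13,0,-0.068,0.039,0,0.26,0,-0.102,0.058,0,0.39,0,-0.136,0.077,0,0.52,0,-0.17,0.096,0,0.65,0,-0.204,0.115,0,0.78,0,-0.238,0.135,0,0.91,0,-0.272,0.154,0,1.04,0,-0.309,0.175,0,1.18,0,-0.309,0.175,0,1.18]'

```text
clock: 2.1
position: [0.5713, -0.0682, 0.248]
ee_rot: [0.987, 0.16, -0.0, 0.002]
ft_force: [-0.5, -0.0, -0.8]
grip_width: -0.003
```

```bash
python3 - <<'E'
from h import *
o=manip.get_obs();print(o["clock"],o["position"],o["joint_pos"].round(2),o["grip_width"])
p,y=plan(.31,.037,.079);print(p,y,rel(p,y))
p,d=manip.camera("scene"); cv2.imwrite("pics/scene1.png",p[:,:,::-1])
E
```

```text
2.1 [ 0.57134213 -0.06815984  0.24796303] [-0.49  0.24  0.62  1.63 -0.14  1.32 -1.09] -0.0033817843405402766
[ 0.56945991 -0.06459681  0.079     ] 3.471592653589793 (array([-0.0005, -0.0045,  0.169 ]), np.float64(-0.008))
```

View pics/scene1.png

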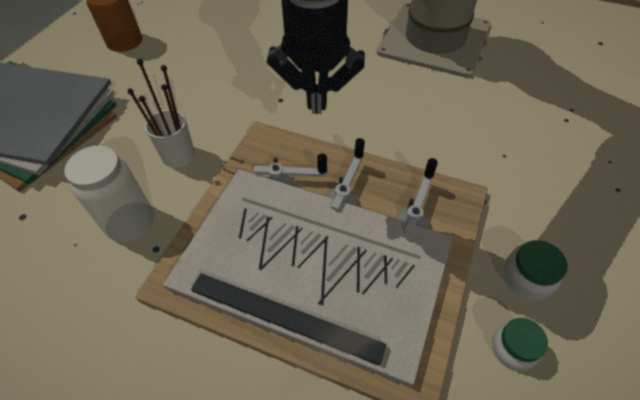

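The shut gripper hangs clear above the board, with its tip near (316,108). The latches are unchanged. Next I lower it on the panel side of the grip.

Call:
jog_arm --steps '[0,-0.0005,-0.003,0.02,0,0,-0.0005,-0.0045,0.04,0,0,-0.0005,-0.0045,0.06,0,0,-0.0005,-0.0045,0.08,0,0,-0.0005,-0.0045,0.1,0,0,-0.0005,-0.0045,0.12,0,0,-0.0005,-0.0045,0.14,0,0,-0.0005,-0.0045,0.155,0,0,-0.0005,-0.0045,0.165,0,0,-0.0005,-0.0045,0.165,0]'

```text
clock: 3.15
position: [0.5681, -0.0573, 0.0821]
ee_rot: [0.986, 0.167, -0.001, -0.0]
ft_force: [0.6, 0.3, -0.6]
grip_width: 0.002
```

```bash
python3 - <<'E'
from h import *
o=manip.get_obs();print(o["clock"],o["position"],o["joint_pos"].round(2),o["ft_force"])
for i,f in enumerate(np.linspace(.3,.95,10)):
    p,y=plan(f,.0205+ (.0165*max(0,1-i/2)),.083);print(round(f,2),p.round(3),rel(p,y))
p,d=manip.camera("scene"); cv2.imwrite("pics/scene2.png",p[80:260,180:500,::-1].repeat(2,0).repeat(2,1))
E
```

```text
3.15 [ 0.56809749 -0.05729389  0.08213747] [-0.44  0.41  0.56  1.81 -0.25  1.   -1.01] [ 0.56423233  0.28553772 -0.64290375]
0.3 [ 0.57  -0.065  0.083] (array([-0.0003,  0.0077, -0.0009]), np.float64(0.015))
0.37 [ 0.556 -0.067  0.083] (array([-0.0147,  0.0057, -0.0008]), np.float64(-0.058))
0.44 [ 0.542 -0.072  0.083] (array([-0.0292,  0.0052, -0.0008]), np.float64(-0.13))
0.52 [ 0.536 -0.073  0.083] (array([-0.0355,  0.0048, -0.0008]), np.float64(-0.202))
0.59 [ 0.53  -0.076  0.083] (array([-0.0418,  0.0048, -0.0008]), np.float64(-0.274))
0.66 [ 0.524 -0.078  0.083] (array([-0.0481,  0.0053, -0.0008]), np.float64(-0.346))
0.73 [ 0.519 -0.081  0.083] (array([-0.0543,  0.0062, -0.0008]), np.float64(-0.419))
0.81 [ 0.513 -0.084  0.083] (array([-0.0605,  0.0075, -0.0008]), np.float64(-0.491))
0.88 [ 0.508 -0.088  0.083] (array([-0.0666,  0.0093, -0.0007]), np.float64(-0.563))
0.95 [ 0.503 -0.092  0.083] (array([-0.0725,  0.0116, -0.0007]), np.float64(-0.635))
```

View pics/scene2.png

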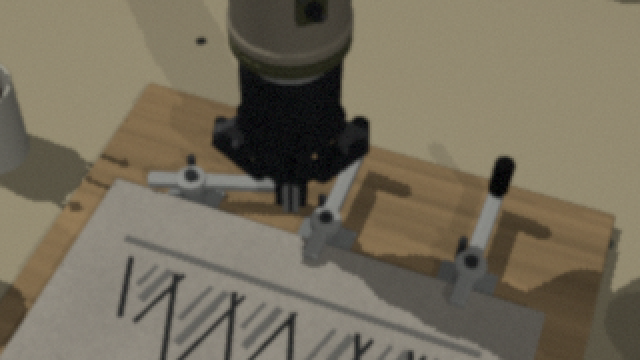

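The fingers stand on the panel side of the open grip (the tip is near (290,195) in the crop), clear of the middle latch. First half of the arc:

Call:
jog_arm --steps '[0,0,0.007,0,0.015,0,-0.013,0.006,0,-0.058,0,-0.025,0.0052,0,-0.13,0,-0.033,0.005,0,-0.2,0,-0.041,0.005,0,-0.27,0,-0.048,0.0053,0,-0.345,0,-0.054,0.006,0,-0.42,0,-0.06,0.0075,0,-0.49,0,-0.066,0.009,0,-0.56,0,-0.072,0.0115,0,-0.63]'

```text
clock: 4.2
position: [0.5054, -0.0925, 0.0844]
ee_rot: [0.886, 0.464, 0.001, 0.0]
ft_force: [0.3, 2.0, 0.5]
grip_width: -0.001
```

```bash
python3 - <<'E'
from h import *
o=manip.get_obs();print(o["clock"],o["position"],o["joint_pos"].round(2),o["ft_force"],o["joint_velocities"].round(2))
p,d=manip.camera("scene"); cv2.imwrite("pics/scene3.png",p[80:260,180:500,::-1].repeat(2,0).repeat(2,1))
p,d=manip.camera("top"); cv2.imwrite("pics/top3.png",p[150:310,200:480,::-1].repeat(2,0).repeat(2,1))
for i,f in enumerate(np.linspace(.95,1.571,10)):
    p,y=plan(f,.0205,.083);print(round(f,2),p.round(3),rel(p,y))
E
```

```text
4.2 [ 0.50541064 -0.09251101  0.08439891] [-0.34  0.26  0.49  1.96 -0.15  0.95 -0.38] [0.31520288 1.98929358 0.45117412] [ 0.14 -0.1  -0.07  0.1   0.07 -0.02  0.73]
0.95 [ 0.503 -0.092  0.083] (array([ 0.0002, -0.0019,  0.0013]), np.float64(-0.007))
1.02 [ 0.499 -0.096  0.083] (array([-0.0058, -0.0031,  0.0013]), np.float64(-0.076))
1.09 [ 0.495 -0.101  0.083] (array([-0.0117, -0.0038,  0.0013]), np.float64(-0.145))
1.16 [ 0.491 -0.105  0.083] (array([-0.0178, -0.0042,  0.0013]), np.float64(-0.214))
1.23 [ 0.488 -0.11   0.083] (array([-0.0238, -0.0041,  0.0013]), np.float64(-0.283))
1.3 [ 0.485 -0.116  0.083] (array([-0.0298, -0.0036,  0.0013]), np.float64(-0.352))
1.36 [ 0.482 -0.121  0.083] (array([-0.0358, -0.0027,  0.0012]), np.float64(-0.421))
1.43 [ 0.48  -0.127  0.083] (array([-0.0417, -0.0014,  0.0012]), np.float64(-0.49))
1.5 [ 0.478 -0.132  0.083] (array([-0.0474,  0.0003,  0.0012]), np.float64(-0.559))
1.57 [ 0.477 -0.138  0.083] (array([-0.0531,  0.0024,  0.0012]), np.float64(-0.628))
```

View pics/scene3.png

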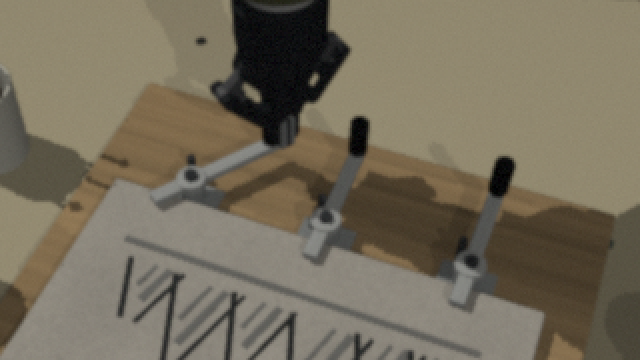

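View pics/top3.png

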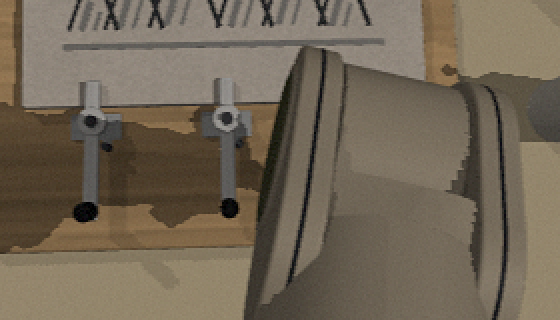

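The lever has come round with the fingers behind its grip at (280,135), and both shut latches are unchanged. Second half:

Call:
jog_arm --steps '[0,-0.006,-0.003,0,-0.076,0,-0.012,-0.004,0,-0.145,0,-0.018,-0.004,0,-0.215,0,-0.024,-0.004,0,-0.28,0,-0.03,-0.0035,0,-0.35,0,-0.036,-0.0025,0,-0.42,0,-0.042,-0.0015,0,-0.49,0,-0.0475,0,0,-0.56,0,-0.052,0.002,0,-0.625,0,-0.052,0.002,0,-0.625]'

```text
clock: 5.3
position: [0.4769, -0.1369, 0.0838]
ee_rot: [0.702, 0.713, 0.0, 0.0]
ft_force: [-0.2, -0.5, -0.1]
grip_width: 0.003
```

```bash
python3 - <<'E'
from h import *
p,d=manip.camera("scene"); cv2.imwrite("pics/scene4.png",p[80:260,180:500,::-1].repeat(2,0).repeat(2,1))
o=manip.get_obs();print(o["clock"],o["position"],o["joint_pos"].round(2),o["ft_force"])
p,y=plan(1.571,.0205,.083);print(p.round(3),rel(p,y))
E
```

```text
5.35 [ 0.47701383 -0.13662312  0.08372435] [-0.2   0.22  0.43  2.   -0.12  0.94  0.3 ] [ 0.39069364  1.03182566 -0.189073  ]
[ 0.477 -0.138  0.083] (array([-0.0016, -0.0004,  0.0007]), np.float64(-0.006))
```

View pics/scene4.png

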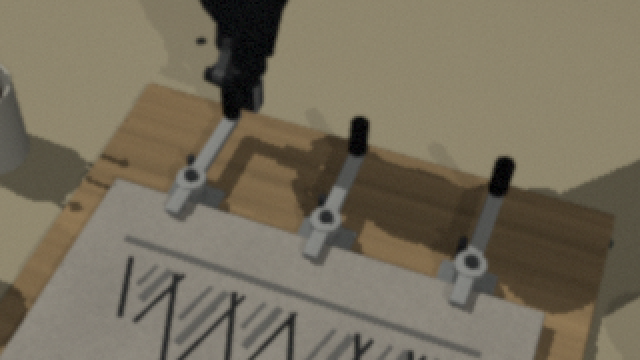

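The bar is nearly parallel to the others. No stop force yet, so I creep on.

Call:
jog_arm --steps '[0,-0.0005,0,0,0,0,-0.001,0,0,0,0,-0.0015,0,0,0,0,-0.002,0,0,0,0,-0.0025,0,0,0,0,-0.003,0,0,0,0,-0.0035,0,0,0,0,-0.004,0,0,0,0,-0.004,0,0,0,0,-0.004,0,0,0]'

```text
clock: 6.35
position: [0.4766, -0.1401, 0.0833]
ee_rot: [0.701, 0.713, 0.0, -0.0]
ft_force: [-0.3, 3.4, 0.7]
grip_width: 0.002
```

Call:
jog_arm --steps '[0,-0.0005,0,0,0,0,-0.001,0,0,0,0,-0.0015,0,0,0,0,-0.002,0,0,0,0,-0.0025,0,0,0,0,-0.003,0,0,0,0,-0.003,0,0,0,0,-0.003,0,0,0,0,-0.003,0,0,0,0,-0.003,0,0,0]'

```text
clock: 7.35
position: [0.4766, -0.1405, 0.0832]
ee_rot: [0.7, 0.714, 0.001, -0.002]
ft_force: [-3.3, 14.4, 5.3]
grip_width: 0.0
```

Firm stop: the force rose to 14 N with only 0.4 mm of travel. Backing off straight away from the grip, then up.

Call:
jog_arm --steps '[0,0.003,0,0,0,0,0.008,0,0,0,0,0.016,0,0,0,0,0.025,0,0,0,0,0.025,0,-0.02,0,0,0.025,0,-0.05,0,0,0.025,0,-0.08,0,0,0.025,0,-0.12,0,0,0.025,0,-0.16,0,0,0.025,0,-0.16,0]'

```text
clock: 8.35
position: [0.4786, -0.1182, 0.2484]
ee_rot: [0.701, 0.713, 0.003, 0.003]
ft_force: [1.4, -0.4, -0.6]
grip_width: 0.004
```

```bash
python3 - <<'E'
from h import *
for n,(x0,y0,x1,y1) in dict(scene=(180,80,500,260),top=(200,150,480,310)).items():
    p,d=manip.camera(n); cv2.imwrite(f"pics/{n}5.png",p[y0:y1,x0:x1,::-1].repeat(2,0).repeat(2,1))
o=manip.get_obs();print(o["clock"],o["position"],o["ft_force"],abs(o["joint_velocities"]).max())
E
```

```text
8.45 [ 0.47659967 -0.11776812  0.24376281] [-0.12946974  0.29777035 -0.9949564 ] 0.03816093696043227
```

View pics/scene5.png

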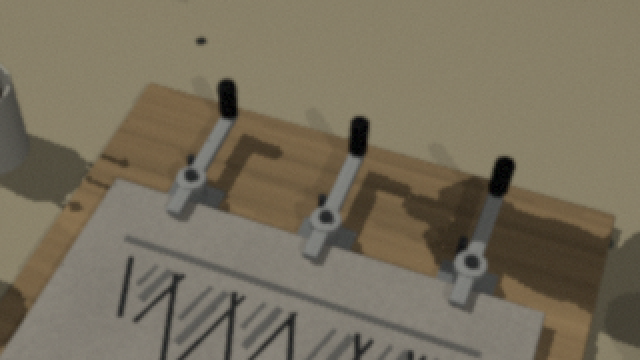

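View pics/top5.png

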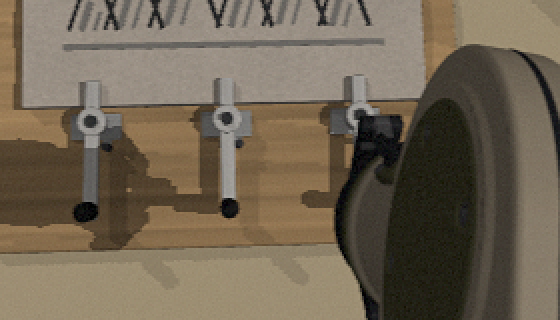

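All three levers now stand parallel, with noses over the panel. The turned latch's grip is at (227,98) and its hinge at (190,176) in the scene crop. A numeric check, then I hand in.

```bash
python3 - <<'E'
from h import *
for g,h in (((228,99),(190,176)),((359,136),(326,218)),((501,177),(470,263))):
    G=ray("scene",(180+g[0]/2,80+g[1]/2),.069);P=ray("scene",(180+h[0]/2,80+h[1]/2),.053)
    v=(G-P)[:2];print(G.round(3),P.round(3),np.linalg.norm(v).round(3),np.arctan2(-v[0],v[1]).round(3))
print(manip.hand_in())
E
```

```text
[ 0.477 -0.159  0.069] [ 0.564 -0.158  0.053] 0.087 1.591
[ 0.474 -0.029  0.069] [ 0.561 -0.027  0.053] 0.087 1.599
[0.471 0.102 0.069] [0.558 0.102 0.053] 0.087 1.567
the job is handed in; nothing more can be done
None
```

The open latch is shut. I pushed its grip round the arc with the closed fingers until it met its end stop, then backed off, lifted clear and handed in at about 8.5 s.

- **At the stop:** the force rose to about 14 N for only 0.4 mm more travel, well below the 120 N wrist limit.
- **Lever angles:** the last scene view gave 1.59 rad for the turned latch and 1.60 and 1.57 for the two others. These are world-frame angles, and the row itself is skewed by about 0.02 rad. All three levers look parallel, with their noses over the panel.
- **Arm clear:** the fingers were about 0.14 m above the grips at hand-in, and the wrist force read about 1 N, roughly zero.
- **Top view:** in the last picture the arm hid the turned latch's grip, so its angle comes from the scene camera alone. The two camera views placed the hinges within about 5 mm of each other.

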